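# Strip the manifold valve stack and start rebuilding the valve

### The job

Take the stack of valve parts apart: the blue handwheel belongs in the round blue dish and the steel flange ring in the square red tray, both lying flat inside the rim. The black rubber seal goes down into the round recess of the green valve body, and the brass gland ring then sits flat and centred on top of that seal; the gland ring comes off the stack too early for that, so park it meanwhile (the cork pad is free for this). Leave the wrench and the spray bottle where they are.

Things in the scene. Friction and masses are not known exactly. Their poses are not given: they have to be found in the camera images.
- gland: Brass gland ring, outer diameter 36, bore 18, 20 high, 0.08 kg; loose, the top piece of the stack at the start (flange, seal, handwheel, gland from the bottom up, roughly concentric; the stack stands on a fixed grey 120 x 120 mat, 6 thick, its top is 88 above the worktop). Origin: centre of its underside, z up.
- wheel: Blue plastic handwheel, a knurled disc with flat faces and a 10 spindle hole, diameter 46 (47 over the ribs), 22 high, 0.05 kg; loose, second from the top, under the gland ring. Origin: centre of its underside, z up.
- seal: Black rubber seal ring, outer diameter 56, bore 24, 18 high, 0.05 kg, as stiff as the metal parts; loose, third from the top, under the handwheel. Origin: centre of its underside, z up.
- flange: Bare steel flange ring, outer diameter 66, bore 40, 22 high, 0.25 kg; loose, bottom piece of the stack, on the grey mat. Origin: centre of its underside, z up.
- body: Green valve body, a fixed round block of diameter 88, 28 high, with a pale recess floor and two short brass stubs to the sides (reaching 60 from the axis). In its top is a round recess of diameter 66, 7 deep (floor 21 above the worktop), so a seated seal stands 11 proud of the rim. Origin: centre of its underside on the worktop, z up.
- dish: Round blue dish, fixed, outer diameter 78, inner 72, floor 3 and rim 8 above the worktop. Place of the handwheel. Origin: centre of its underside, z up.
- tray: Square red tray, fixed, 100 x 100 outside, 94 x 94 inside, floor 3 and rim 8 above the worktop, sides along its x and y axes. Place of the flange ring. Origin: centre of its underside, z up.
- cork: Square cork pad, fixed, 100 x 100, 6 thick, empty: free for parking a part. Origin: centre of its underside, z up.
- wrench: Steel wrench, 200 long, lying flat on the worktop at the robot's left, along its own x axis; to be left alone. Origin: under its middle.
- spray: Closed white bottle of leak spray with a yellow label, diameter 60, 170 high, with a red cap, standing at the robot's right; to be left alone. Origin: centre of its underside.
There are look-alikes about, which are no part of the job. There is more than one size of the body; the job needs the smaller.

How it is judged (in metres and radians):
At the end, for the whole second after the job is handed in: Seal flat on the recess floor of the valve body (axes within 8 mm), gland flat on the seal (within 10 mm), handwheel flat in the dish (within 16 mm of centre), flange flat in the tray (within 17 mm of centre along each side); all upright within 0.1 rad, released, at rest (horizontal distance between seal and body below 0.008 m and z of seal in the frame of body between 0.018 and 0.025 m and horizontal distance between gland and seal below 0.01 m and z of gland in the frame of seal between 0.015 and 0.021 m and horizontal distance between wheel and dish below 0.016 m and z of wheel in the frame of dish between 0 and 0.006 m and x of flange in the frame of tray between -0.017 and 0.017 m and y of flange in the frame of tray between -0.017 and 0.017 m and z of flange in the frame of tray between 0 and 0.006 m and angle between each of seal, gland, wheel, flange's own z axis and vertical below 0.1 rad and linear speed of each of seal, gland, wheel, flange below 0.02 m/s and angular speed of each of seal, gland, wheel, flange below 0.2 rad/s); the robot touches nothing.
It fails at once if the wrench or the spray bottle is pushed more than 30 mm from its place, or the bottle is tipped (distance of any of wrench, spray from where it was at the start of the episode above 0.03 m or angle between spray's own z axis and vertical above 0.35 rad).
It also fails if it takes over 120 s, if anything falls off the work surface, if the arm or the gripper's body presses on something with over 40 N, if the wrist force passes 120 N, or if a joint passes its speed limit or range.

### The arm

A 6-joint arm with a two-finger parallel gripper is mounted at the origin on the work surface. World frame = base frame: x ahead of the robot, y to its left, z up, the work surface at z = 0. Lengths are in mm, angles in rad, forces in N, time in s.
With the tool pointing down it reaches from about 400 to 925 mm from the base axis. Payload 12.5 kg.
Tool frame: the origin (TCP) lies midway between the tips of the shut fingers; the grasp point (between the pads) lies 19 mm behind it (env.tcp_to_grasp is the distance from the TCP to the grasp point, in mm); z points along the fingers, y is the line along which they close (so a half turn about z gives the same grasp; the last joint's range is limited). The gripper opens to 95 mm and grips with 3 to 60 N. Pads are 20 mm wide; open, the fingers measure 119 mm over their backs; the gripper's body (75 mm by 180 mm) begins 59 mm behind the grasp point.
Start: joints at [-1.339, 0.491, 1.559, -0, 1.092, -0.106], TCP at [207.156, -589.689, 214.661] pointing down, gripper open.
Joint ranges: [-3.1, 3.1], [-0.84, 2.19], [0.05, 2.79], [-1.13, 4.28], [0.06, 2.93], [-2.69, 2.69]. Speed limits (rad/s): [2.22, 2.22, 2.79, 3.14, 3.14, 3.14].

### API

Orientations are given as [roll, pitch, yaw] about the fixed x, y, z axes, in that order (R = Rz(yaw) Ry(pitch) Rx(roll)).
In Python, from cell import env gives the robot as it stands. The module is installed in compiled form; this text tells all that it offers.
- The arm moves only by the tool step_arm, never from a script. Its argument "plan" is a list that holds one entry, the list of rows, each a list of 5 numbers: the shift along the tool's x, y, z in mm, then the turn about the tool's z in degrees, then the opening, from -1 (shut) to 1 (fully open). A call has 1 to 8 rows; each row is the pose to reach, as a shift and turn from the pose commanded when the call began, along the tool's axes at that moment; what a row does not reach only later rows make up. A row lasts 1/12 s, in which the tool goes at most 41.7 mm and 7.16 degrees, less where a joint would pass 70% of its speed; a pose out of reach is approached as far as the arm can. A call with a gripper value outside its range is refused whole. The fingers move at their own pace and stop on an object; the grip force is fixed at half the most. Time passes only in rows, so rows that repeat a pose let the fingers close. It gives the time, the measured TCP pose, the force, the opening and the grip force at its end, in the units of the state.
- env.state(): the state, without advancing time (a new reading comes with each control period).
- env.read_camera(name): name is "scene" or "side" or "wrist"; returns the picture (420x560x3 uint8, blue, green, red); there is no depth.
- env.get_calibration(name): a dict with "K" (3x3 intrinsics, pixels), "extrinsics" (4x4, takes a point from world to camera coordinates). Camera axes: x right, y up, looking along -z (the intrinsics and any distortion apply to the point x, -y, -z); pixel columns grow to the right and rows downward; lengths in mm; the calibration is good to about 2 mm. A picture is of the moment at which its call begins: read the wrist's pose just before it. get_calibration takes no time and is no camera call; for the wrist camera it gives the pose at the moment of the call.
- env.job_done(): hands the job in; it is judged then, once.
The state is a dict: "t": time; "joints": joint angles; "qvel": joint speeds; "tau": joint torques, N m; "eef_pos": TCP position; "tcp_rot": TCP orientation; "ft_force": force on the tool from outside, world axes, zero at the start; "moment": the same for the moment, N m; "opening": opening from 0.0 (shut) to 1.0 (fully open); "grip_force": force on a finger pad.
Only numpy, scipy, OpenCV 4.12 (cv2) and the standard library are available. Lean on these libraries where they do the work, as an engineer would, in place of code of your own. Each camera call takes 0.05 s, during which the arm holds its last target. There are 200 camera calls.

## Working session

There is one attempt and no reset: what is moved stays moved. The work goes in short steps, Python scripts to look and compute and a tool call to move; the robot and the scene stay as the last step left them, time stands still between calls to the robot, and variables do not carry over. Pictures are saved under pics/ and viewed, at most 14 in all, crops included, and the job is handed in when it is done.

Besides the shell and the picture viewer there is one more tool, called after "Request:" by a JSON object that holds its "op" and its "data". step_arm: Moves the arm, as the interface text tells. Its arguments: {"type":"object","properties":{"plan":{"type":"array"}},"required":["plan"]}

```bash
mkdir -p pics
cat > h.py <<'E'
import numpy as np, cv2
from cell import env
def snap(n,f):
    c=env.get_calibration(n); im=np.array(env.read_camera(n)); cv2.imwrite('pics/'+f+'.png',im)
    np.savez('pics/'+f+'.npz',K=c['K'],E=c['extrinsics']); return im
def ray(f,uv,z):
    d=np.load('pics/'+f+'.npz'); K,E=d['K'],d['E']
    uv=np.atleast_2d(uv).astype(float); r=np.c_[uv,np.ones(len(uv))]@np.linalg.inv(K).T
    r=r*[1,-1,-1]; R=E[:3,:3]; C=-R.T@E[:3,3]; w=r@R
    return C+w*((z-C[2])/w[:,2])[:,None]
def proj(f,p):
    d=np.load('pics/'+f+'.npz'); K,E=d['K'],d['E']
    q=(np.atleast_2d(p)@E[:3,:3].T+E[:3,3])*[1,-1,-1]; q=q@K.T; return q[:,:2]/q[:,2:]
E
python3 - <<'E'
from h import *
s=env.state(); print(s)
for n in ['scene','side','wrist']:
    snap(n,n+'0'); c=env.get_calibration(n); print(n,c.keys(),c['K'].round(1).tolist() if hasattr(c['K'],'round') else c['K'],np.round(c['extrinsics'],2).tolist())
a=cv2.imread('pics/scene0.png');b=cv2.imread('pics/side0.png')
E
```

```text
{'t': 0.0, 'joints': array([-1.33861541e+00,  4.91572697e-01,  1.55946014e+00, -1.06926150e-05,
        1.09169579e+00, -1.05598316e-01]), 'qvel': array([ 0.00015655,  0.00061041, -0.00032457, -0.00060245, -0.00054374,
       -0.00040263]), 'tau': array([-4.03589456e-04, -6.12648296e+01, -2.58182627e+01,  6.92657358e-02,
        4.82325337e-02, -1.19999345e-04]), 'eef_pos': array([ 207.08293175, -589.43310799,  214.04990607]), 'tcp_rot': array([-3.14046201e+00, -1.10303707e-04,  3.37784102e-01]), 'ft_force': array([ 0.79484071,  0.23538484, -0.16880953]), 'moment': array([ 0.00049318, -0.01632547, -0.06524607]), 'grip_force': 0.0, 'opening': 1.0022346239358715}
scene dict_keys(['K', 'extrinsics']) [[449.4, 0.0, 279.8], [0.0, 449.4, 210.6], [0.0, 0.0, 1.0]] [[-0.57, 0.82, -0.01, 252.66], [-0.59, -0.41, 0.69, 227.05], [0.56, 0.4, 0.72, -1572.49], [0.0, 0.0, 0.0, 1.0]]
side dict_keys(['K', 'extrinsics']) [[405.4, 0.0, 283.9], [0.0, 405.4, 206.3], [0.0, 0.0, 1.0]] [[-0.97, -0.23, 0.01, 454.82], [0.17, -0.68, 0.72, -102.29], [-0.16, 0.7, 0.7, -1064.49], [0.0, 0.0, 0.0, 1.0]]
wrist dict_keys(['K', 'extrinsics']) [[341.3, 0.0, 277.1], [0.0, 341.3, 213.6], [0.0, 0.0, 1.0]] [[0.33, -0.94, -0.0, -624.82], [0.92, 0.32, -0.24, 25.96], [0.22, 0.08, 0.97, -389.18], [0.0, 0.0, 0.0, 1.0]]
```

View pics/scene0.png

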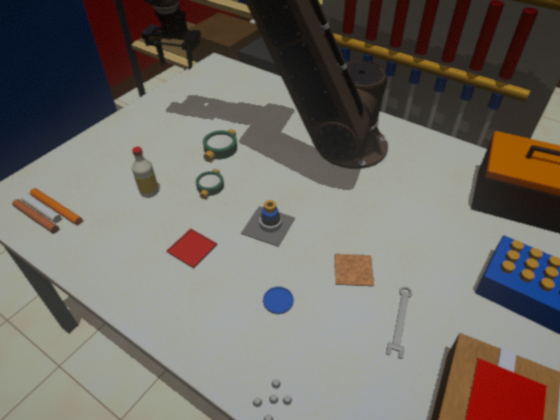

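View pics/side0.png

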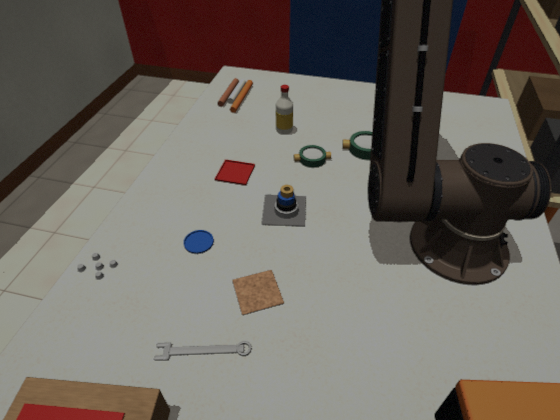

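The scene view shows the stack at (270,213), tray at (192,248), dish at (278,299), cork at (353,269), small body at (209,182) and bottle at (145,172). In the side view the stack is at (286,200), the small body at (313,155), the tray at (235,172), the dish at (199,241) and the cork at (258,291).

Run:
```python
from h import *
def blob(f,seed,lo,hi):
    im=cv2.imread(f'pics/{f}.png'); h=cv2.cvtColor(im,cv2.COLOR_BGR2HSV)
    m=cv2.inRange(h,lo,hi); n,l,st,c=cv2.connectedComponentsWithStats(m)
    i=min((j for j in range(1,n) if st[j,4]>15),key=lambda j:np.hypot(*(c[j]-seed))); 
    ys,xs=np.where(l==i); r=cv2.minAreaRect(np.c_[xs,ys].astype(np.float32)); return c[i],st[i,4],cv2.boxPoints(r),l==i
for nm,lo,hi,z,ss in [('tray',(0,120,60),(8,255,255),4,((192,248),(235,172))),('dish',(105,120,60),(125,255,255),5,((278,299),(199,241))),('cork',(5,60,80),(20,200,255),6,((353,269),(258,291))),('mat',(0,0,60),(180,40,125),6,((270,228),(286,212))),('wheel',(105,100,40),(125,255,255),75,((270,213),(286,198))),('gland',(12,120,60),(30,255,255),88,((270,205),(286,190)))]:
    for f,s in zip(('scene0','side0'),ss):
        c,a,b,m=blob(f,s,lo,hi)
        ys,xs=np.where(m)
        p=ray(f,np.c_[xs,ys],z)
        print(nm,f,c.round(1),a,ray(f,c,z)[0,:2].round(1), 'ext',p[:,:2].min(0).round(),p[:,:2].max(0).round(), 'rect',np.round(cv2.minAreaRect(p[:,:2].astype(np.float32))[0],1),np.round(cv2.minAreaRect(p[:,:2].astype(np.float32))[1:][0]),cv2.minAreaRect(p[:,:2].astype(np.float32))[2])
for f,u in (('scene0',(209,182)),('side0',(313,155))): print('body',ray(f,u,28)[0].round(1))
for f,u in (('scene0',(147,190)),('side0',(285,128))): print('spray',ray(f,u,0)[0].round(1))
A=cv2.resize(cv2.imread('pics/scene0.png')[165:255,170:300],None,fx=4,fy=4,interpolation=2)[:300]
a=cv2.imread('pics/scene0.png');b=cv2.imread('pics/side0.png')
f=lambda i,x,y:cv2.resize(i[y:y+58,x:x+78],(400,300),interpolation=cv2.INTER_CUBIC)
cv2.imwrite('pics/c0.png',np.vstack([np.hstack([f(a,170,155),f(a,231,188)]),np.hstack([f(b,274,128),f(b,247,175)])]))
```

```text
tray scene0 [191.5 247.7] 979 [ 661.7 -146.4] ext [ 611. -198.] [710. -98.] rect [ 660.3 -147.8] [ 99. 100.] 0.5547066926956177
tray side0 [235.  171.5] 660 [ 659.2 -143.2] ext [ 610. -196.] [710. -92.] rect [ 659.8 -144.1] [100. 105.] 0.05636357143521309
dish scene0 [277.9 299.9] 586 [663.7 149.9] ext [626. 113.] [700. 186.] rect [663.1 149.9] [71. 71.] 34.68095779418945
dish side0 [198.2 241.1] 516 [661.5 153.5] ext [623. 114.] [699. 191.] rect [662.  152.3] [74. 75.] 33.5257568359375
cork scene0 [353.4 269.5] 1145 [472.8 261.4] ext [405. 195.] [536. 327.] rect [470.9 260.3] [101.  99.] 31.539695739746094
cork side0 [257.1 291.6] 1522 [468.2 267.2] ext [403. 199.] [533. 332.] rect [468.7 264.7] [ 99. 100.] 31.63007354736328
mat scene0 [267.6 228.1] 1053 [483.2 -13.5] ext [405. -88.] [543.  50.] rect [472.2 -19.2] [125. 120.] 10.986715316772461
mat side0 [283.1 212.3] 945 [470.6  -2.4] ext [403. -96.] [539.  57.] rect [472.9 -22. ] [120. 142.] 10.9282865524292
wheel scene0 [269.4 213.2] 71 [484.2  -4.1] ext [461. -31.] [498.  13.] rect [482.   -5.8] [27. 42.] 34.553321838378906
wheel side0 [285.  199.5] 124 [461.3  16.6] ext [439. -10.] [485.  36.] rect [461.8  13.7] [45. 46.] 1.1274971961975098
gland scene0 [269.5 204.9] 76 [468.1 -15.1] ext [450. -32.] [485.  -0.] rect [468.3 -15. ] [31. 31.] 34.55328369140625
gland side0 [286.3 189.6] 82 [463.8  -8.2] ext [448. -27.] [479.  11.] rect [463.4  -9. ] [30. 36.] 14.01329231262207
body [ 447. -266.   28.]
body [ 433.5 -254.9   28. ]
spray [ 565.7 -426.4    0. ]
spray [ 565.2 -424.2    0. ]
```

View pics/c0.png

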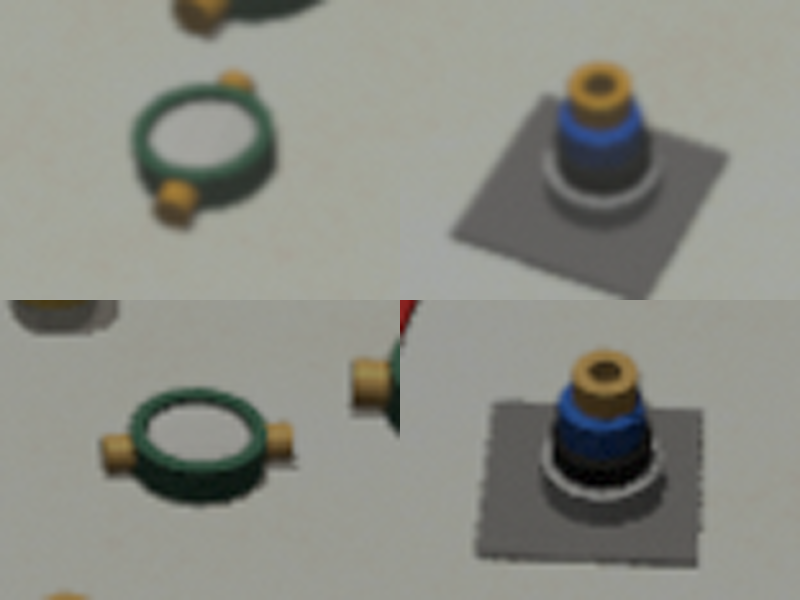

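The crops give the stack top's ellipse centre at scene (270.0,204.6) and side (286.8,188.7). The small body's recess centre is at scene (209.8,180.5) and side (312.2,153.7).

```bash
cat >> h.py <<'E'
from scipy.spatial.transform import Rotation as Ro
def TR(s=None):
    s=s or env.state(); return np.array(s['eef_pos']),Ro.from_euler('xyz',s['tcp_rot']).as_matrix()
def go(tgt,yaw=None):
    p,R=TR(); s=env.state(); d=R.T@(np.array(tgt)-p); print('at',p.round(1),'yaw',round(s['tcp_rot'][2],3),'tool shift',d.round(1), 'turn deg',None if yaw is None else round(np.degrees(s['tcp_rot'][2]-yaw),1))
E
python3 - <<'E'
from h import *
for f,u in (('scene0',(270,204.6)),('side0',(286.8,188.7))): print('top',ray(f,u,88)[0].round(1))
for f,u in (('scene0',(209.8,180.5)),('side0',(312.2,153.7))): print('body',ray(f,u,28)[0].round(1))
d=np.load('pics/wrist0.npz');E=d['E'];C=-E[:3,:3].T@E[:3,3]; p,R=TR(); print('cam in tool',R.T@(C-p), 'axis',R.T@(E[:3,:3].T@[0,0,-1]))
print('camright in tool',R.T@E[0,:3])
go([468,-13,214.7],0)
E
```

```text
top [466.4 -14.7  88. ]
top [463.3 -12.1  88. ]
body [ 440.4 -268.5   28. ]
body [ 437.3 -261.    28. ]
cam in tool [ 6.67405608e+01  1.58948921e-01 -1.69474146e+02] axis [-2.37693225e-01 -2.27508076e-04  9.71340249e-01]
camright in tool [-7.81327288e-04  9.99999694e-01  4.30248864e-05]
at [ 207.1 -589.5  214.2] yaw 0.338 tool shift [ 4.372e+02 -4.575e+02 -1.000e-01] turn deg 19.4
```

Request:
{"op": "step_arm", "data": {"plan": [[[326,-230,0,0,1],[326,-230,0,0,1],[326,-230,0,0,1],[326,-230,0,0,1],[326,-230,0,0,1],[326,-230,0,0,1],[326,-230,0,0,1],[326,-230,0,0,1]]]}}

```text
t: 0.82
eef_pos: [401.2, -316.3, 214.6]
tcp_rot: [3.142, 0.0, 0.338]
ft_force: [1.5, -0.4, 0.0]
opening: 0.999
grip_force: 0.0
```

Request:
{"op": "step_arm", "data": {"plan": [[[66,-46,0,0,1],[66,-46,0,0,1],[66,-46,0,0,1],[66,-46,0,0,1]]]}}

```text
t: 1.15
eef_pos: [448.3, -251.2, 214.5]
tcp_rot: [-3.141, 0.0, 0.342]
ft_force: [0.9, 0.1, -0.1]
opening: 1.001
grip_force: 0.0
```

Run:
```python
from h import *
go([439,-265,214]); snap('wrist','w1')
go([465,-13,214],0)
```

```text
at [ 448.3 -251.2  214.5] yaw 0.342 tool shift [-13.4   9.9   0.5] turn deg None
at [ 447.7 -252.4  214.6] yaw 0.34 tool shift [  96.1 -219.9    0.5] turn deg 19.5
```

View pics/w1.png

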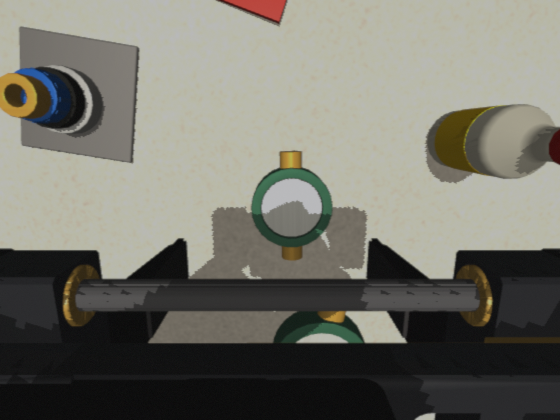

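The small body's rim centre is at (291.5,207), the gland top at (18,96), and the big body is below, partly hidden by the gripper.

Run:
```python
from h import *
print(ray('w1',(291.5,207),28)[0], ray('w1',(16,96),88)[0], proj('w1',[448,-252,28]))
im=cv2.imread('pics/w1.png')
h=cv2.cvtColor(im,cv2.COLOR_BGR2HSV); m=cv2.inRange(h,(60,60,30),(90,255,255)); m[255:]=0
ys,xs=np.where(m); p=ray('w1',np.c_[xs,ys],28)[:,:2]; print(len(xs),cv2.minEnclosingCircle(p.astype(np.float32)))
ys,xs=np.where((m==0)&(np.hypot(*(np.indices(m.shape)-np.array([207,291])[:,None,None]))<34)); p=ray('w1',np.c_[xs,ys],28)[:,:2]; print(p.mean(0),cv2.minEnclosingCircle(p.astype(np.float32)))
```

```text
[ 441.04419946 -270.27524158   28.        ] [465.02670738 -17.26054038  88.        ] [[277.56737189 195.34477153]]
2010 ((440.39947509765625, -270.32269287109375), 43.56435012817383)
[ 440.41103615 -270.25872533] ((439.85699462890625, -270.40106201171875), 33.10128402709961)
```

Request:
{"op": "step_arm", "data": {"plan": [[[96,-220,0,20,1],[96,-220,0,20,1],[96,-220,0,20,1],[96,-220,0,20,1],[96,-220,0,20,1],[96,-220,50,20,1],[96,-220,50,20,1],[96,-220,50,20,1]]]}}

```text
t: 1.87
eef_pos: [463.5, -12.3, 162.0]
tcp_rot: [-3.141, 0.005, -0.01]
ft_force: [0.3, -0.3, -0.1]
opening: 0.997
grip_force: 0.0
```

Request:
{"op": "step_arm", "data": {"plan": [[[0,0,0,0,1],[0,0,0,0,1]]]}}

```text
t: 2.03
eef_pos: [465.6, -14.9, 165.3]
tcp_rot: [3.141, -0.001, -0.013]
ft_force: [-0.1, -0.5, -0.5]
opening: 1.002
grip_force: 0.0
```

Run:
```python
from h import *
go([465,-14,71],0); im=snap('wrist','w2'); print(proj('w2',[465,-14,88]),proj('w2',[465,-14,68]))
```

```text
at [465.6 -14.9 165.3] yaw -0.013 tool shift [-0.7 -1.  94.3] turn deg -0.7
[[275.83469316 222.71702254]] [[275.91336641 216.19484251]]
```

View pics/w2.png

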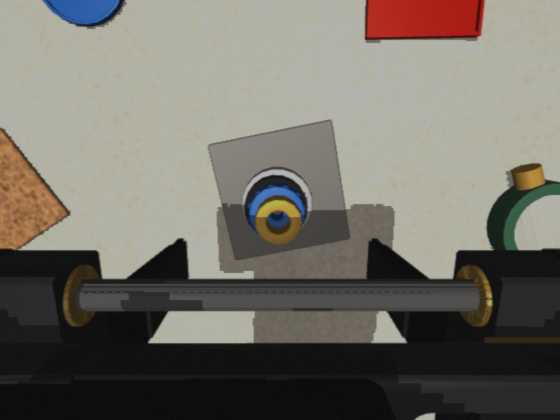

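The gland top is at (279,222), the wheel's outline is centred near (277,211), and the flange and seal sit at about (278,200).

Run:
```python
from h import *
for n,u,z in (('gland',(279,222),88),('wheel',(277,214),68),('flange',(278,201),28)): print(n,ray('w2',u,z)[0].round(1))
im=cv2.imread('pics/w2.png'); h=cv2.cvtColor(im,cv2.COLOR_BGR2HSV)
for nm,lo,hi,z in (('gland',(12,100,60),(30,255,255),88),('wheel',(105,120,40),(125,255,255),68)):
    m=cv2.inRange(h,lo,hi); m[:,:230]=0;m[:,330:]=0;m[:165]=0;m[250:]=0
    ys,xs=np.where(m); print(nm,xs.min(),xs.max(),ys.min(),ys.max()); p=ray('w2',np.c_[xs,ys],z)[:,:2]; print(cv2.minEnclosingCircle(p.astype(np.float32)))
go([465,-15.5,71],0)
```

```text
gland [465.5 -16.4  88. ]
wheel [466.8 -14.9  68. ]
flange [469.3 -15.9  28. ]
gland 256 301 196 244
((466.76629638671875, -15.268834114074707), 18.66305923461914)
wheel 248 305 183 231
((469.2422180175781, -14.143695831298828), 23.57868194580078)
at [465.7 -15.  165.5] yaw -0.013 tool shift [-0.8  0.4 94.5] turn deg -0.8
```

Request:
{"op": "step_arm", "data": {"plan": [[[0.5,0.5,35,-0.8,1],[0.5,0.5,65,-0.8,1],[0.5,0.5,85,-0.8,1],[0.5,0.5,94.5,-0.8,1],[0.5,0.5,94.5,-0.8,1],[0.5,0.5,94.5,-0.8,1],[0.5,0.5,94.5,-0.8,0],[0.5,0.5,94.5,-0.8,-1]]]}}

```text
t: 2.75
eef_pos: [466.3, -14.3, 71.4]
tcp_rot: [3.141, -0.002, 0.002]
ft_force: [0.4, 0.4, 0.7]
opening: 0.911
grip_force: 0.0
```

Request:
{"op": "step_arm", "data": {"plan": [[[0,0,0,0,-1],[0,0,0,0,-1],[0,0,0,0,-1],[0,0,0,0,-1],[0,0,0,0,-1],[0,0,0,0,-1]]]}}

```text
t: 3.25
eef_pos: [465.6, -13.9, 70.1]
tcp_rot: [3.142, -0.0, 0.003]
ft_force: [0.2, 0.7, -0.3]
opening: 0.493
grip_force: 0.0
```

Request:
{"op": "step_arm", "data": {"plan": [[[0,0,0,0,-1],[0,0,0,0,-1],[0,0,0,0,-1],[0,0,0,0,-1],[0,0,0,0,-1],[0,0,-20,0,-1],[0,0,-50,0,-1],[0,0,-70,0,-1]]]}}

```text
t: 3.92
eef_pos: [465.7, -14.0, 141.6]
tcp_rot: [3.142, 0.0, 0.003]
ft_force: [0.2, 0.3, -0.7]
opening: 0.378
grip_force: 30.0
```

Run:
```python
from h import *
go([470,263,60],0); im=snap('wrist','w3')
```

```text
at [465.7 -14.  141.6] yaw 0.003 tool shift [   5.1 -277.    81.6] turn deg 0.2
```

View pics/w3.png

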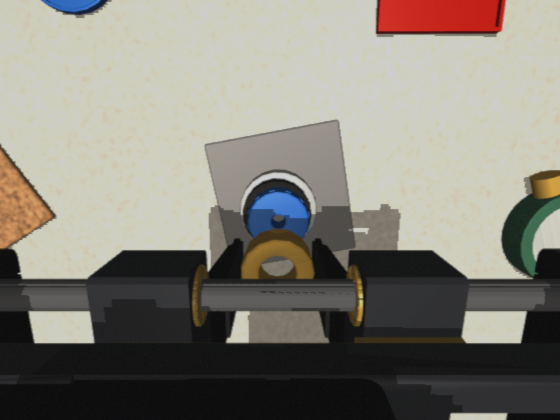

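The gland is held between the fingers, and the rest of the stack stayed put with the wheel's hole at (279,218).

Request:
{"op": "step_arm", "data": {"plan": [[[4,-277,0,0,-1],[4,-277,0,0,-1],[4,-277,0,0,-1],[4,-277,0,0,-1],[4,-277,0,0,-1],[4,-277,0,0,-1],[4,-277,40,0,-1],[4,-277,80,0,-1]]]}}

```text
t: 4.63
eef_pos: [470.1, 267.2, 64.9]
tcp_rot: [-3.139, -0.007, 0.006]
ft_force: [0.2, 0.0, -1.3]
opening: 0.377
grip_force: 30.0
```

Request:
{"op": "step_arm", "data": {"plan": [[[0,0,0,0,-1],[0,0,0,0,-1]]]}}

```text
t: 4.8
eef_pos: [467.6, 262.3, 62.7]
tcp_rot: [3.14, 0.005, 0.003]
ft_force: [-0.0, -0.2, 0.3]
opening: 0.378
grip_force: 30.0
```

Run:
```python
from h import *
go([470,263,9.5],0)
for n,u,z in (('wheel',(279,218),68),): print(n,ray('w3',u,z)[0].round(1))
```

```text
at [467.6 262.3  62.7] yaw 0.003 tool shift [ 2.6 -0.8 53.1] turn deg 0.2
wheel [469.6 -15.4  68. ]
```

Down to the cork in steps, watching the force.

Request:
{"op": "step_arm", "data": {"plan": [[[0,0,30,0,-1],[0,0,46,0,-1],[0,0,50,0,-1],[0,0,52,0,-1],[0,0,53,0,-1],[0,0,53.5,0,-1],[0,0,53.5,0,-1]]]}}

```text
t: 5.38
eef_pos: [469.5, 262.7, 11.8]
tcp_rot: [-3.141, -0.002, 0.002]
ft_force: [-0.8, 0.6, -0.8]
opening: 0.378
grip_force: 30.0
```

Request:
{"op": "step_arm", "data": {"plan": [[[0,0,1,0,-1],[0,0,1,0,-1],[0,0,1,0,-1]]]}}

```text
t: 5.63
eef_pos: [468.9, 262.8, 9.8]
tcp_rot: [-3.142, -0.0, 0.003]
ft_force: [-0.4, 0.3, -0.8]
opening: 0.379
grip_force: 30.0
```

Request:
{"op": "step_arm", "data": {"plan": [[[0,0,1,0,-1],[0,0,1,0,-1],[0,0,1,0,-1]]]}}

```text
t: 5.88
eef_pos: [468.8, 262.7, 8.4]
tcp_rot: [3.141, 0.0, 0.003]
ft_force: [-0.4, -0.0, -0.7]
opening: 0.38
grip_force: 30.0
```

Request:
{"op": "step_arm", "data": {"plan": [[[0,0,0,0,-0.2],[0,0,0,0,0],[0,0,0,0,0.3],[0,0,0,0,0.3],[0,0,0,0,0.3],[0,0,-25,0,0.3],[0,0,-60,0,0.3],[0,0,-95,0,0.3]]]}}

```text
t: 6.55
eef_pos: [468.3, 262.4, 104.1]
tcp_rot: [3.141, 0.002, 0.003]
ft_force: [0.3, -0.2, 0.2]
opening: 0.647
grip_force: 0.0
```

Request:
{"op": "step_arm", "data": {"plan": [[[0,277,0,0,0.6],[0,277,0,0,0.6],[0,277,0,0,0.6],[0,277,0,0,0.6],[0,277,0,0,0.6],[0,277,0,0,0.6],[0,277,0,0,0.6],[0,277,0,0,0.6]]]}}

```text
t: 7.22
eef_pos: [469.9, -18.3, 103.7]
tcp_rot: [3.141, -0.001, -0.001]
ft_force: [0.5, -0.4, -0.2]
opening: 0.798
grip_force: 0.0
```

Run:
```python
from h import *
go([469,-15,55],0); snap('wrist','w4'); print(proj('w4',[469,-15,68]))
```

```text
at [469.9 -18.3 103.7] yaw -0.001 tool shift [-0.9 -3.3 48.7] turn deg -0.1
[[271.88764099 240.4045054 ]]
```

View pics/w4.png

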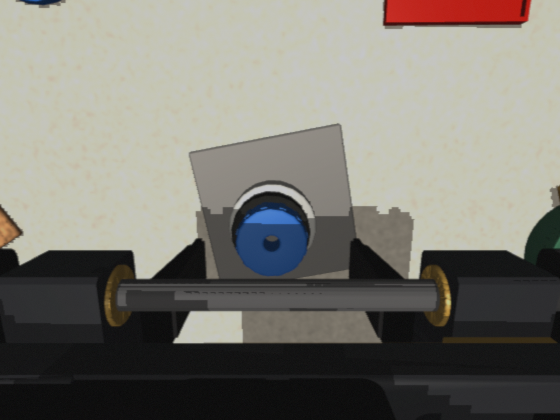

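The wheel's hole is at (271.5,240), which agrees with the predicted position (469,-15).

Request:
{"op": "step_arm", "data": {"plan": [[[0,0,20,0,0.6],[0,0,20,0,0.6],[0,0,20,0,0.6]]]}}

```text
t: 7.52
eef_pos: [469.1, -13.4, 83.2]
tcp_rot: [-3.141, 0.002, 0.004]
ft_force: [-0.1, -0.2, 0.6]
opening: 0.799
grip_force: 0.0
```

Request:
{"op": "step_arm", "data": {"plan": [[[0,1,15,0,0.6],[0,1,24,0,0.6],[0,1,28,0,0.6],[0,1,28,0,0],[0,1,28,0,-0.5],[0,1,28,0,-1],[0,1,28,0,-1],[0,1,28,0,-1]]]}}

```text
t: 8.18
eef_pos: [469.8, -15.3, 56.0]
tcp_rot: [3.141, -0.001, 0.003]
ft_force: [0.6, 0.4, -0.2]
opening: 0.508
grip_force: 0.0
```

Request:
{"op": "step_arm", "data": {"plan": [[[0,0,0,0,-1],[0,0,0,0,-1],[0,0,0,0,-1],[0,0,0,0,-1]]]}}

```text
t: 8.52
eef_pos: [469.8, -15.3, 55.9]
tcp_rot: [3.141, -0.0, 0.003]
ft_force: [-1.5, 0.9, 6.1]
opening: 0.468
grip_force: 30.0
```

Request:
{"op": "step_arm", "data": {"plan": [[[0,0,-10,0,-1],[0,0,-25,0,-1],[0,0,-50,0,-1],[0,0,-70,0,-1],[0,0,-70,0,-1],[0,0,-70,0,-1]]]}}

```text
t: 9.02
eef_pos: [469.9, -15.3, 126.0]
tcp_rot: [3.141, -0.002, 0.003]
ft_force: [-0.1, 0.3, -1.3]
opening: 0.466
grip_force: 30.0
```

Run:
```python
from h import *
go([662.5,151,80],0); snap('wrist','w5')
```

```text
at [469.9 -15.3 126. ] yaw 0.003 tool shift [ 193.  -165.9   46.3] turn deg 0.1
```

View pics/w5.png

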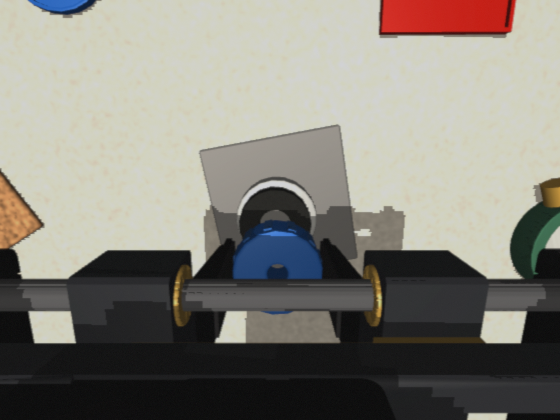

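The wheel is held upright by the fingers. The seal stayed on the flange, with its bore near (276,216).

Request:
{"op": "step_arm", "data": {"plan": [[[193,-166,0,0,-1],[193,-166,0,0,-1],[193,-166,0,0,-1],[193,-166,0,0,-1],[193,-166,0,0,-1],[193,-166,0,0,-1],[193,-166,40,0,-1],[193,-166,80,0,-1]]]}}

```text
t: 9.73
eef_pos: [664.1, 153.3, 43.9]
tcp_rot: [-3.141, -0.003, 0.005]
ft_force: [-1.0, -0.4, -1.6]
opening: 0.465
grip_force: 30.0
```

Request:
{"op": "step_arm", "data": {"plan": [[[0,0,0,0,-1],[0,0,0,0,-1],[0,0,0,0,-1]]]}}

```text
t: 9.98
eef_pos: [662.5, 150.9, 46.4]
tcp_rot: [3.141, -0.0, 0.002]
ft_force: [0.8, -0.5, 0.5]
opening: 0.469
grip_force: 30.0
```

Run:
```python
from h import *
go([662.5,151,13],0); im=snap('side','s1'); p=proj('s1',[662.5,151,30])[0]; x,y=int(p[0])-50,int(p[1])-37
w=np.array(cv2.imread('pics/s1.png'))[y:y+75,x:x+100]; cv2.imwrite('pics/s1c.png',cv2.resize(w,(600,450),interpolation=2)); print(x,y)
```

```text
at [662.5 150.9  46.4] yaw 0.002 tool shift [-0.  -0.1 33.4] turn deg 0.1
146 196
```

View pics/s1c.png

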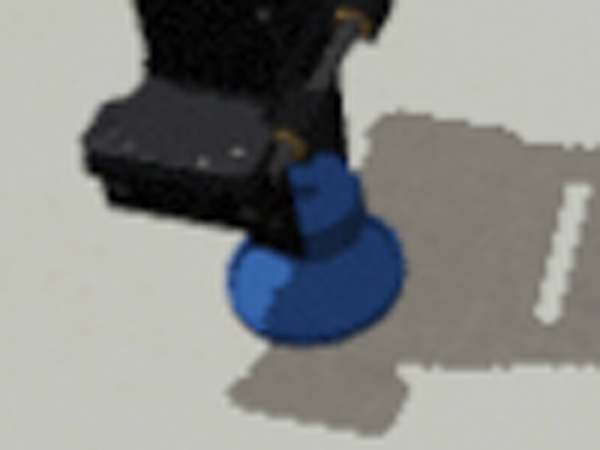

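The wheel hangs over the middle of the dish; I lower it now.

Request:
{"op": "step_arm", "data": {"plan": [[[0,0,20,0,-1],[0,0,28,0,-1],[0,0,32,0,-1],[0,0,33,0,-1],[0,0,33,0,-1]]]}}

```text
t: 10.45
eef_pos: [662.5, 151.1, 13.4]
tcp_rot: [-3.142, -0.001, 0.003]
ft_force: [0.2, 0.0, -0.8]
opening: 0.469
grip_force: 30.0
```

Request:
{"op": "step_arm", "data": {"plan": [[[0,0,1,0,-1],[0,0,1,0,-1],[0,0,1,0,-1]]]}}

```text
t: 10.7
eef_pos: [662.7, 151.2, 13.0]
tcp_rot: [-3.142, -0.002, 0.003]
ft_force: [-1.3, -0.8, 6.0]
opening: 0.465
grip_force: 30.0
```

Request:
{"op": "step_arm", "data": {"plan": [[[0,0,0,0,-0.05],[0,0,0,0,0.3],[0,0,0,0,0.6],[0,0,0,0,0.6],[0,0,0,0,0.6],[0,0,-30,0,0.6],[0,0,-60,0,0.8],[0,0,-90,0,0.8]]]}}

```text
t: 11.37
eef_pos: [661.9, 151.2, 102.1]
tcp_rot: [3.141, 0.001, 0.003]
ft_force: [0.1, 0.1, -0.2]
opening: 0.869
grip_force: 0.0
```

Request:
{"op": "step_arm", "data": {"plan": [[[-193,166,0,0,0.9],[-193,166,0,0,0.9],[-193,166,0,0,0.9],[-193,166,0,0,0.9],[-193,166,0,0,0.9],[-193,166,0,0,0.9],[-193,166,0,0,0.9],[-193,166,0,0,0.9]]]}}

```text
t: 12.03
eef_pos: [468.5, -16.5, 102.0]
tcp_rot: [3.141, 0.0, 0.0]
ft_force: [-0.0, -0.6, -0.2]
opening: 0.948
grip_force: 0.0
```

Request:
{"op": "step_arm", "data": {"plan": [[[0,0,20,0,0.9],[0,0,20,0,0.9],[0,0,20,0,0.9]]]}}

```text
t: 12.28
eef_pos: [470.1, -14.8, 81.2]
tcp_rot: [-3.141, 0.001, 0.003]
ft_force: [-0.3, 1.2, -0.4]
opening: 0.95
grip_force: 0.0
```

Run:
```python
from h import *
go([469,-15,38],0); snap('wrist','w6'); print(proj('w6',[[469,-15,46],[469,-15,28]]))
w=cv2.imread('pics/w6.png')[110:290,150:390]; cv2.imwrite('pics/w6c.png',cv2.resize(w,None,fx=3,fy=3,interpolation=2))
s=snap('side','s2'); cv2.imwrite('pics/s2c.png',cv2.resize(s[215:310,160:290],None,fx=5,fy=5,interpolation=2))
```

```text
at [470.1 -14.8  81.2] yaw 0.003 tool shift [-1.1  0.2 43.2] turn deg 0.2
[[277.52086488 240.97536347]
 [277.49276439 232.60319609]]
```

View pics/w6c.png

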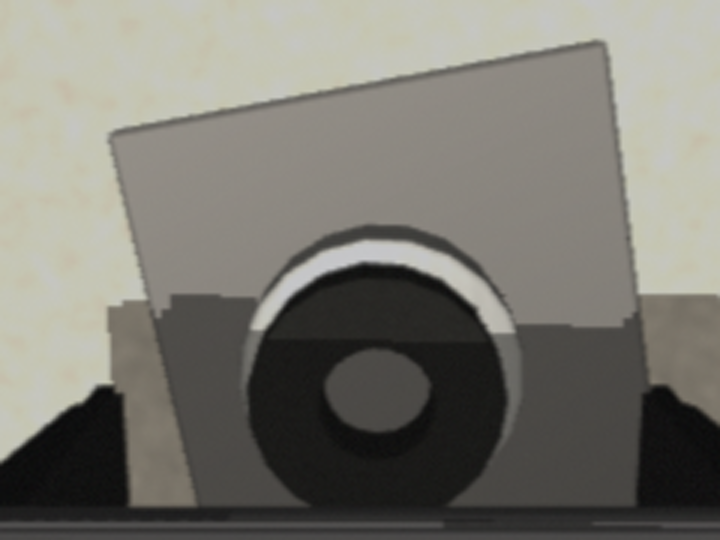

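View pics/s2c.png

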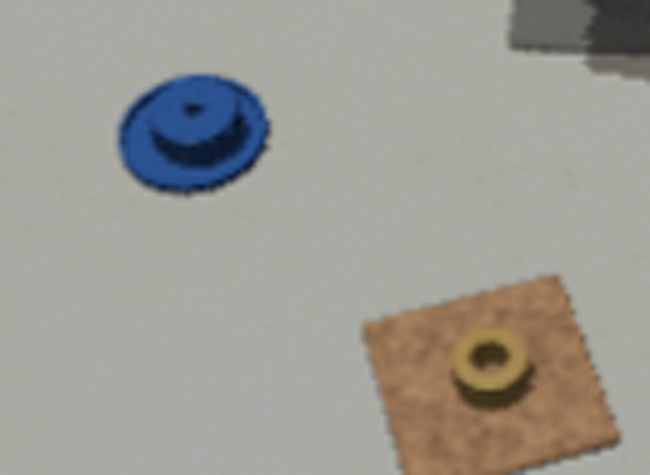

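The wheel lies flat inside the dish and the gland stands flat on the cork. The seal's centre is at about (275.8,239.7), or (470,-14) in the world.

Request:
{"op": "step_arm", "data": {"plan": [[[0,-0.5,25,0,0.9],[0,-0.5,38,0,0.9],[0,-0.5,43,0,0.9],[0,-0.5,43,0,0.9],[0,-0.5,43,0,0.4],[0,-0.5,43,0,0],[0,-0.5,43,0,-1],[0,-0.5,43,0,-1]]]}}

```text
t: 13.05
eef_pos: [470.0, -14.8, 39.2]
tcp_rot: [3.141, -0.001, 0.003]
ft_force: [-0.3, 1.1, -0.2]
opening: 0.726
grip_force: 0.0
```

Request:
{"op": "step_arm", "data": {"plan": [[[0,0,0,0,-1],[0,0,0,0,-1],[0,0,0,0,-1],[0,0,0,0,-1]]]}}

```text
t: 13.38
eef_pos: [469.7, -14.8, 38.8]
tcp_rot: [3.141, -0.0, 0.003]
ft_force: [-0.4, 0.5, 6.0]
opening: 0.579
grip_force: 30.0
```

Request:
{"op": "step_arm", "data": {"plan": [[[0,0,-10,0,-1],[0,0,-30,0,-1],[0,0,-60,0,-1],[0,0,-80,0,-1],[0,0,-80,0,-1]]]}}

```text
t: 13.8
eef_pos: [471.0, -15.0, 121.7]
tcp_rot: [3.141, -0.005, 0.003]
ft_force: [1.0, -0.4, -0.4]
opening: 0.579
grip_force: 30.0
```

Request:
{"op": "step_arm", "data": {"plan": [[[-30,255,0,0,-1],[-30,255,0,0,-1],[-30,255,0,0,-1],[-30,255,0,0,-1],[-30,255,0,0,-1],[-30,255,0,0,-1],[-30,255,0,0,-1],[-30,255,0,0,-1]]]}}

```text
t: 14.47
eef_pos: [439.6, -272.0, 117.5]
tcp_rot: [-3.141, 0.001, -0.001]
ft_force: [-0.7, 0.4, -1.0]
opening: 0.578
grip_force: 30.0
```

Request:
{"op": "step_arm", "data": {"plan": [[[0,0,40,0,-1],[0,0,40,0,-1],[0,0,40,0,-1],[0,0,40,0,-1]]]}}

```text
t: 14.8
eef_pos: [440.6, -268.9, 79.2]
tcp_rot: [-3.141, 0.0, 0.004]
ft_force: [1.0, 0.1, 0.2]
opening: 0.577
grip_force: 30.0
```

Run:
```python
from h import *
go([440.2,-269.7,32],0); snap('wrist','w7'); snap('scene','sc7')
w=cv2.imread('pics/w7.png')[150:300,180:380]; s=cv2.imread('pics/sc7.png')[145:205,170:250]
cv2.imwrite('pics/w7c.png',np.hstack([cv2.resize(w,(400,300),interpolation=2),cv2.resize(s,(400,300),interpolation=2)]))
```

```text
at [ 440.6 -268.9   79.2] yaw 0.004 tool shift [-0.4  0.8 47.2] turn deg 0.2
```

View pics/w7c.png

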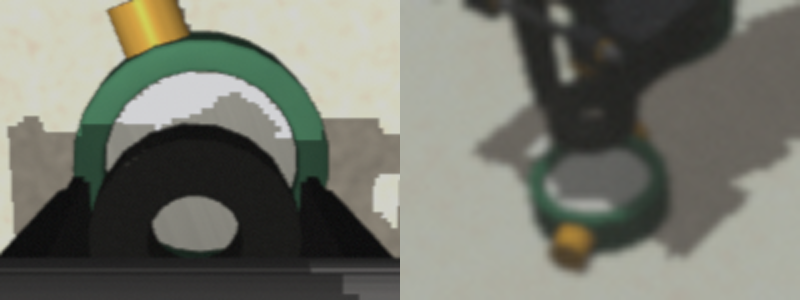

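The held seal spans crop columns 90–301 and the body's recess 106–297. I check the sideways offset and the rim's far edge in numbers.

Run:
```python
from h import *
print(ray('w7',(280.75,228),28)[0], 'rim top edge x', ray('w7',(280.75,150+33/2),28)[0], 'recess edge', ray('w7',(280.75,150+71/2),28)[0],'seal',ray('w7',(277.75,240),86)[0], 'seal bottom front', ray('w7',(277.75,150+124/2),68.4)[0])
```

```text
[ 443.34680408 -271.31569168   28.        ] rim top edge x [ 484.56165557 -271.07837529   28.        ] recess edge [ 472.20965851 -271.14949848   28.        ] seal [ 453.94107223 -269.17110852   86.        ] seal bottom front [ 464.12273935 -269.16021234   68.4       ]
```

Run:
```python
from h import *
for v,z,r,n in ((248,86.4,12,'bore top front'),(150+124/2,68.4,28,'outer bottom front'),(150+142/2,86.4,28,'outer top front?')):
    x=ray('w7',(277.75,v),z)[0]; print(n,x[0]-r)
for v,z,r,n in ((110+347/3,46,12,'bore top front'),(110+264/3,46,28,'outer top front')):
    x=ray('w6',(276,v),z)[0]; print('w6',n,x[0]-r)
for f in ('w6','w7'):
  d=np.load(f'pics/{f}.npz');E=d['E'];print(-E[:3,:3].T@E[:3,3])
w=cv2.imread('pics/w7.png'); c=w[205:285:2,278].astype(int); print(c.sum(1).tolist())
w=cv2.convertScaleAbs(w[195:285,210:350],alpha=4); cv2.imwrite('pics/w7d.png',cv2.resize(w,None,fx=4,fy=4,interpolation=2))
```

```text
bore top front 437.8562014981956
outer bottom front 436.1227393548014
outer top front? 435.8913802331979
w6 bore top front 467.01620670006025
w6 outer top front 468.5680931012584
[537.12429575 -14.58589987 250.67533452]
[ 507.46982723 -268.73061267  248.75459297]
[632, 460, 418, 336, 54, 50, 51, 58, 79, 81, 80, 80, 81, 81, 80, 75, 75, 78, 82, 78, 76, 138, 388, 395, 395, 395, 395, 395, 392, 391, 383, 380, 377, 376, 376, 227, 87, 90, 99, 111]
```

View pics/w7d.png

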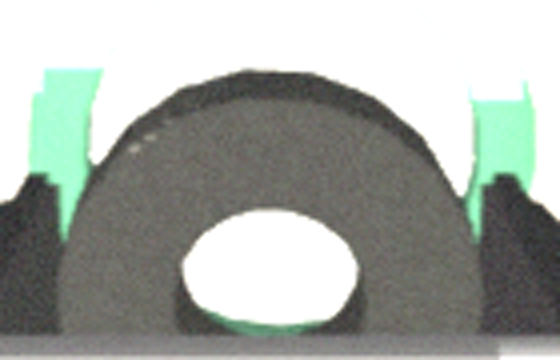

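The enlarged view shows the seal held level, about 2.5 mm in x and 1.5 mm in y off the recess centre; I correct that while lowering.

Request:
{"op": "step_arm", "data": {"plan": [[[2.5,1.5,20,0,-1],[2.5,1.5,32,0,-1],[2.5,1.5,40,0,-1],[2.5,1.5,43,0,-1],[2.5,1.5,45,0,-1],[2.5,1.5,45,0,-1]]]}}

```text
t: 15.4
eef_pos: [443.0, -271.4, 34.0]
tcp_rot: [3.141, -0.0, 0.003]
ft_force: [0.2, 0.3, 0.1]
opening: 0.578
grip_force: 30.0
```

Request:
{"op": "step_arm", "data": {"plan": [[[0,0,1,0,-1],[0,0,1,0,-1],[0,0,1,0,-1]]]}}

```text
t: 15.65
eef_pos: [443.0, -271.5, 33.0]
tcp_rot: [3.141, -0.001, 0.003]
ft_force: [0.7, -0.4, -0.6]
opening: 0.576
grip_force: 30.0
```

Request:
{"op": "step_arm", "data": {"plan": [[[0,0,1,0,-1],[0,0,1,0,-1],[0,0,1,0,-1]]]}}

```text
t: 15.9
eef_pos: [443.0, -271.5, 31.9]
tcp_rot: [3.141, -0.0, 0.003]
ft_force: [0.0, -0.1, 3.8]
opening: 0.581
grip_force: 30.0
```

Request:
{"op": "step_arm", "data": {"plan": [[[0,0,0,0,0.2],[0,0,0,0,0.4],[0,0,0,0,0.7],[0,0,0,0,1],[0,0,0,0,1],[0,0,-30,0,1],[0,0,-60,0,1],[0,0,-90,0,1]]]}}

```text
t: 16.57
eef_pos: [442.5, -271.1, 122.3]
tcp_rot: [-3.141, 0.001, 0.003]
ft_force: [-0.3, -0.4, -0.1]
opening: 0.986
grip_force: 0.0
```

Request:
{"op": "step_arm", "data": {"plan": [[[0,0,0,0,1],[0,0,0,0,1]]]}}

```text
t: 16.73
eef_pos: [443.3, -271.7, 122.7]
tcp_rot: [3.14, -0.002, 0.003]
ft_force: [-0.2, 0.8, -0.5]
opening: 0.996
grip_force: 0.0
```

Run:
```python
from h import *
snap('wrist','w8'); snap('scene','sc8'); s=snap('side','s8')
w=cv2.imread('pics/w8.png')[110:290,160:400]; 
cr=lambda f,p: (lambda im,q: cv2.resize(im[int(q[1])-28:int(q[1])+29,int(q[0])-38:int(q[0])+38],(400,300),interpolation=2))(cv2.imread(f'pics/{f}.png'),proj(f,p)[0])
d=np.load('pics/w8.npz')
tl=cv2.resize(w,(400,300),interpolation=2)
tray=cr('side0',[660,-146,3])
cv2.imwrite('pics/m8.png',np.vstack([np.hstack([tl,cr('sc8',[440,-270,30])]),np.hstack([cr('s8',[440,-270,30]),cr('s8',[469,-15,20])])]))
for f,p in (('sc8',[440,-270,30]),('s8',[440,-270,30]),('s8',[469,-15,20])): print(f,proj(f,p)[0])
go([469,-15,90],0)
```

```text
sc8 [209.43343706 179.78162789]
s8 [311.91832095 151.43129346]
s8 [284.73378554 205.8013333 ]
at [ 442.3 -271.   120.5] yaw 0.003 tool shift [  27.4 -255.9   30.7] turn deg 0.2
```

View pics/m8.png

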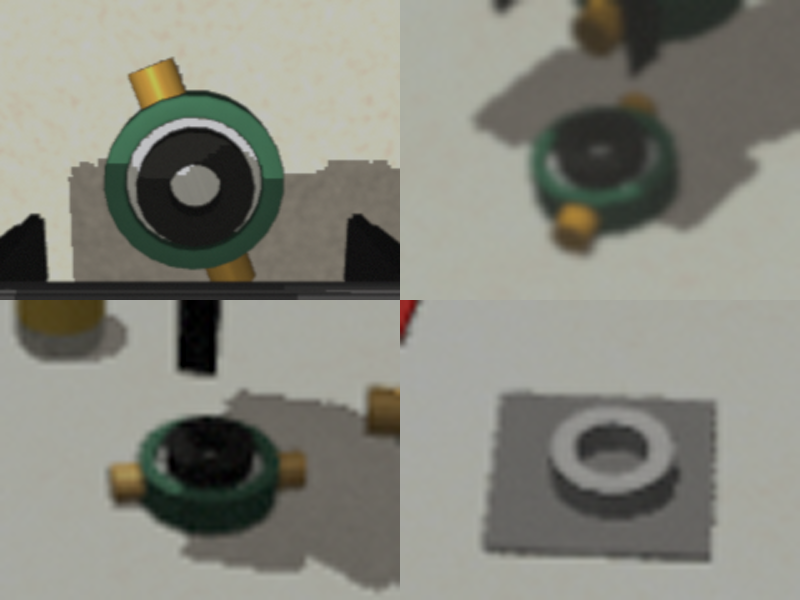

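The seal sits flat in the recess with an even gap all round, and the flange stands undisturbed on the mat.

Run:
```python
from h import *
print('seal top',ray('w8',(277.3,110+188*.6),39)[0]); print('body',ray('w8',(160+193.5*.6,110+179.5*.6),28)[0])
print('flange',ray('s8',(286.5,205.3),28)[0])
print('gland', ray('s2',(258.2,285.4),26)[0])
```

```text
seal top [ 440.93363278 -271.98258043   39.        ]
body [ 442.17446742 -271.04874253   28.        ]
flange [462.87025523 -10.10511039  28.        ]
gland [465.99579423 262.92621522  26.        ]
```

Request:
{"op": "step_arm", "data": {"plan": [[[28,-256,0,0,1],[28,-256,0,0,1],[28,-256,0,0,1],[28,-256,0,0,1],[28,-256,0,0,1],[28,-256,0,0,1],[28,-256,30,0,1],[28,-256,60,0,1]]]}}

```text
t: 17.55
eef_pos: [470.5, -12.6, 60.9]
tcp_rot: [3.141, -0.002, 0.007]
ft_force: [0.8, -0.2, -0.5]
opening: 1.0
grip_force: 0.0
```

Request:
{"op": "step_arm", "data": {"plan": [[[0,0,0,0,1],[0,0,0,0,1],[0,0,0,0,1]]]}}

```text
t: 17.8
eef_pos: [470.2, -15.7, 61.9]
tcp_rot: [-3.142, 0.001, 0.002]
ft_force: [-0.0, -0.3, 0.8]
opening: 1.005
grip_force: 0.0
```

Run:
```python
from h import *
go([469,-15,15],0); im=snap('wrist','w9')
g=cv2.cvtColor(im,cv2.COLOR_BGR2GRAY); p=proj('w9',[[469,-15,28],[469-33,-15,28],[469+33,-15,28],[469,18,28],[469,-48,28]]); print(p.round(1))
u,v=p[0].astype(int); print('row v-20',v-20,[int(x) for x in g[v-20,u-80:u+80:2]],'start',u-80); print('col',[int(x) for x in g[v-90:v+40:2,u]],'start',v-90)
```

```text
at [470.2 -15.7  61.9] yaw 0.002 tool shift [-1.2 -0.7 46.9] turn deg 0.1
[[276.  241.8]
 [275.9 290.1]
 [276.  189.7]
 [223.3 241.7]
 [328.6 241.8]]
row v-20 221 [72, 72, 72, 72, 72, 72, 73, 72, 72, 72, 72, 72, 72, 72, 72, 72, 71, 89, 166, 186, 186, 186, 187, 188, 186, 186, 184, 180, 173, 160, 110, 76, 76, 82, 83, 84, 118, 120, 119, 104, 72, 70, 71, 71, 71, 71, 71, 71, 70, 73, 115, 163, 178, 179, 179, 179, 179, 174, 173, 176, 177, 174, 163, 104, 70, 71, 71, 70, 70, 70, 70, 70, 70, 70, 70, 70, 70, 70, 69, 69] start 195
col [131, 131, 131, 131, 130, 130, 130, 129, 129, 129, 129, 129, 128, 128, 128, 128, 127, 128, 127, 108, 61, 60, 111, 187, 189, 189, 188, 187, 185, 181, 179, 167, 127, 124, 82, 72, 71, 71, 71, 70, 70, 70, 70, 70, 71, 71, 70, 69, 69, 70, 69, 70, 69, 70, 69, 69, 59, 48, 48, 49, 50, 50, 65, 104, 46] start 151
```

Request:
{"op": "step_arm", "data": {"plan": [[[-4,-0.5,25,0,1],[-4,-0.5,40,0,1],[-4,-0.5,46.5,0,1],[-4,-0.5,46.5,0,1],[-4,-0.5,46.5,0,0.5],[-4,-0.5,46.5,0,0],[-4,-0.5,46.5,0,-1],[-4,-0.5,46.5,0,-1]]]}}

```text
t: 18.52
eef_pos: [466.5, -14.9, 15.8]
tcp_rot: [3.141, -0.001, 0.003]
ft_force: [-0.3, -0.3, 0.2]
opening: 0.775
grip_force: 0.0
```

Request:
{"op": "step_arm", "data": {"plan": [[[0,0,0,0,-1],[0,0,0,0,-1],[0,0,0,0,-1],[0,0,0,0,-1]]]}}

```text
t: 18.85
eef_pos: [466.3, -14.8, 15.5]
tcp_rot: [3.141, -0.001, 0.003]
ft_force: [-1.0, -0.4, 6.6]
opening: 0.678
grip_force: 30.0
```

Request:
{"op": "step_arm", "data": {"plan": [[[0,0,-10,0,-1],[0,0,-30,0,-1],[0,0,-60,0,-1],[0,0,-80,0,-1],[0,0,-80,0,-1],[0,0,-80,0,-1]]]}}

```text
t: 19.35
eef_pos: [466.3, -14.8, 95.5]
tcp_rot: [3.141, -0.002, 0.003]
ft_force: [0.1, -0.4, -2.6]
opening: 0.672
grip_force: 30.0
```

Request:
{"op": "step_arm", "data": {"plan": [[[194,131,0,0,-1],[194,131,0,0,-1],[194,131,0,0,-1],[194,131,0,0,-1],[194,131,0,0,-1],[194,131,0,0,-1],[194,131,30,0,-1],[194,131,60,0,-1]]]}}

```text
t: 20.02
eef_pos: [661.3, -146.4, 32.7]
tcp_rot: [3.141, -0.001, 0.002]
ft_force: [-0.8, 0.1, -2.1]
opening: 0.674
grip_force: 30.0
```

Request:
{"op": "step_arm", "data": {"plan": [[[0,0,10,0,-1],[0,0,16,0,-1],[0,0,20,0,-1],[0,0,22,0,-1],[0,0,22,0,-1],[0,0,22,0,-1]]]}}

```text
t: 20.52
eef_pos: [661.0, -145.3, 14.3]
tcp_rot: [3.141, -0.002, 0.003]
ft_force: [-0.6, 0.5, -1.3]
opening: 0.677
grip_force: 30.0
```

Request:
{"op": "step_arm", "data": {"plan": [[[0,0,1,0,-1],[0,0,1,0,-1],[0,0,1,0,-1]]]}}

```text
t: 20.77
eef_pos: [660.6, -145.3, 12.6]
tcp_rot: [3.141, -0.001, 0.003]
ft_force: [0.8, 1.5, -2.4]
opening: 0.676
grip_force: 30.0
```

Request:
{"op": "step_arm", "data": {"plan": [[[0,0,1,0,-1],[0,0,1,0,-1],[0,0,1,0,-1]]]}}

```text
t: 21.02
eef_pos: [660.7, -145.3, 12.5]
tcp_rot: [3.141, -0.001, 0.003]
ft_force: [-4.7, 1.0, 9.5]
opening: 0.678
grip_force: 30.0
```

Contact with the tray floor, so I release, lift and go to the cork for the gland.

Request:
{"op": "step_arm", "data": {"plan": [[[0,0,0,0,0.4],[0,0,0,0,0.6],[0,0,0,0,0.9],[0,0,0,0,1],[0,0,0,0,1],[0,0,-30,0,1],[0,0,-60,0,1],[0,0,-90,0,1]]]}}

```text
t: 21.68
eef_pos: [660.2, -145.2, 101.7]
tcp_rot: [-3.141, 0.001, 0.003]
ft_force: [0.3, -0.1, 0.1]
opening: 0.996
grip_force: 0.0
```

Request:
{"op": "step_arm", "data": {"plan": [[[-192,-408,0,0,0.7],[-192,-408,0,0,0.7],[-192,-408,0,0,0.7],[-192,-408,0,0,0.7],[-192,-408,0,0,0.7],[-192,-408,0,0,0.7],[-192,-408,0,0,0.7],[-192,-408,0,0,0.7]]]}}

```text
t: 22.35
eef_pos: [516.7, 157.5, 101.2]
tcp_rot: [3.142, -0.0, 0.002]
ft_force: [1.3, -0.0, -0.1]
opening: 0.851
grip_force: 0.0
```

Run:
```python
from h import *
go([468.7,262.7,60],0)
# flange vs tray in side/scene
for n in ('side','scene'):
    f='fl_'+n; im=snap(n,f); h=cv2.cvtColor(im,cv2.COLOR_BGR2HSV)
    red=cv2.inRange(h,(0,120,50),(8,255,255))|cv2.inRange(h,(172,120,50),(180,255,255))
    q=proj(f,[660,-146,25])[0]; m=np.zeros_like(red); cv2.circle(m,tuple(q.astype(int)),17,255,-1)
    s=cv2.inRange(h,(0,0,130),(180,60,255))&m
    ys,xs=np.where(s); p=ray(f,np.c_[xs,ys],25)[:,:2].astype(np.float32); print(n,len(xs),cv2.minEnclosingCircle(p))
    wh=cv2.inRange(h,(105,120,40),(125,255,255));
```

```text
at [516.7 157.5 101.2] yaw 0.002 tool shift [ -47.8 -105.4   41.1] turn deg 0.1
side 24 ((701.2192993164062, -134.9792938232422), 21.543254852294922)
scene 359 ((650.2647094726562, -161.40061950683594), 48.654361724853516)
```

Request:
{"op": "step_arm", "data": {"plan": [[[-49,-106,0,0,0.5],[-49,-106,0,0,0.5],[-49,-106,0,0,0.5],[-49,-106,40,0,0.5],[-49,-106,40,0,0.5],[-49,-106,40,0,0.5]]]}}

```text
t: 22.95
eef_pos: [467.9, 261.2, 60.1]
tcp_rot: [3.14, 0.003, 0.003]
ft_force: [0.5, 0.3, 0.3]
opening: 0.751
grip_force: 0.0
```

Run:
```python
from h import *
go([468.7,262.7,9],0); im=snap('wrist','w10'); h=cv2.cvtColor(im,cv2.COLOR_BGR2HSV)
p=proj('w10',[[468.7,262.7,26],[468.7+18,262.7,26],[468.7+9,262.7,26],[468.7,262.7+18,26],[468.7,262.7-18,26]]); print(p.round(1))
u,v=p[0].astype(int)
print('row',[tuple(int(k) for k in x) for x in h[v-10,u-48:u+48:4]],u-48,v-10); print('col',[tuple(int(k) for k in x) for x in h[v-60:v+20:3,u]],v-60)
for n in ('side','scene'):
    f='fl_'+n; h=cv2.cvtColor(cv2.imread(f'pics/{f}.png'),cv2.COLOR_BGR2HSV)
    red=cv2.inRange(h,(0,120,50),(8,255,255))|cv2.inRange(h,(172,120,50),(180,255,255))
    c=proj(f,[660,-146,25])[0].astype(int); m=red*0; m[c[1]-35:c[1]+45,c[0]-35:c[0]+35]=255; red&=m
    hull=red*0; cnt=np.vstack(cv2.findContours(red,0,2)[0]); cv2.fillConvexPoly(hull,cv2.convexHull(cnt),255)
    s=hull&~red; n_,l,st,ce=cv2.connectedComponentsWithStats(cv2.morphologyEx(s,cv2.MORPH_OPEN,np.ones((3,3)))); print(n,st[1:].tolist())
    i=1+np.argmax(st[1:,4]); x,y,w,hh,a=st[i]; print('flange outline', ray(f,(x+w/2,y+hh/2),14)[0].round(1), 'pred box centre',np.round([x+w/2,y+hh/2],1), 'expect proj',proj(f,[660,-146,14]).round(1), 'hole?',(red[y:y+hh,x:x+w]>0).sum())
```

```text
at [467.9 261.2  60.1] yaw 0.003 tool shift [ 1.  -1.6 51.1] turn deg 0.2
[[274.6 238.5]
 [274.6 210.5]
 [274.6 224.6]
 [245.8 238.4]
 [303.4 238.5]]
row [(14, 135, 87), (14, 136, 103), (13, 136, 109), (13, 132, 95), (14, 132, 77), (14, 133, 98), (19, 169, 110), (20, 171, 133), (20, 169, 127), (19, 169, 119), (14, 139, 114), (14, 133, 94), (14, 135, 96), (14, 135, 104), (14, 133, 88), (19, 167, 113), (20, 171, 124), (19, 169, 119), (19, 172, 117), (14, 137, 112), (14, 135, 83), (14, 135, 96), (14, 131, 99), (14, 135, 113)] 226 228
col [(14, 140, 184), (14, 141, 179), (15, 136, 193), (14, 141, 188), (14, 140, 193), (14, 140, 191), (14, 140, 169), (14, 140, 173), (14, 139, 193), (16, 145, 114), (20, 159, 74), (21, 163, 103), (29, 148, 193), (28, 154, 192), (23, 164, 193), (20, 172, 187), (13, 136, 105), (14, 135, 91), (14, 130, 88), (14, 134, 97), (14, 137, 106), (14, 134, 84), (19, 157, 60), (19, 155, 61), (20, 166, 60), (20, 169, 121), (19, 169, 131)] 178
side []Traceback (most recent call last):
  File "<stdin>", line 12, in <module>
    return _wrapfunc(a, 'argmax', axis=axis, out=out, **kwds)
    return bound(*args, **kwds)
ValueError: attempt to get argmax of an empty sequence
```

Request:
{"op": "step_arm", "data": {"plan": [[[0.5,-1,30,0,0.5],[0.5,-1,45,0,0.5],[0.5,-1,51,0,0.5],[0.5,-1,51,0,0],[0.5,-1,51,0,-0.5],[0.5,-1,51,0,-1],[0.5,-1,51,0,-1],[0.5,-1,51,0,-1]]]}}

```text
t: 23.67
eef_pos: [469.3, 262.9, 10.9]
tcp_rot: [-3.141, -0.001, 0.003]
ft_force: [-0.4, 0.4, 0.2]
opening: 0.454
grip_force: 0.0
```

Request:
{"op": "step_arm", "data": {"plan": [[[0,0,0,0,-1],[0,0,0,0,-1],[0,0,0,0,-1],[0,0,0,0,-1],[0,0,0,0,-1],[0,0,0,0,-1]]]}}

```text
t: 24.17
eef_pos: [469.2, 262.9, 10.6]
tcp_rot: [-3.141, -0.001, 0.003]
ft_force: [-0.4, -1.1, 5.6]
opening: 0.375
grip_force: 30.0
```

Request:
{"op": "step_arm", "data": {"plan": [[[0,0,-10,0,-1],[0,0,-30,0,-1],[0,0,-60,0,-1],[0,0,-90,0,-1],[0,0,-110,0,-1],[0,0,-110,0,-1]]]}}

```text
t: 24.67
eef_pos: [470.3, 263.5, 124.4]
tcp_rot: [-3.139, -0.006, 0.003]
ft_force: [0.7, 0.4, -0.5]
opening: 0.379
grip_force: 30.0
```

Request:
{"op": "step_arm", "data": {"plan": [[[-14,267,0,0,-1],[-14,267,0,0,-1],[-14,267,0,0,-1],[-14,267,0,0,-1],[-14,267,0,0,-1],[-14,267,0,0,-1],[-14,267,0,0,-1]]]}}

```text
t: 25.25
eef_pos: [454.9, -7.7, 119.7]
tcp_rot: [3.141, 0.001, 0.001]
ft_force: [-0.0, 0.3, -0.8]
opening: 0.38
grip_force: 30.0
```

Request:
{"op": "step_arm", "data": {"plan": [[[-15,267,0,0,-1],[-15,267,0,0,-1],[-15,267,0,0,-1],[-15,267,0,0,-1],[-15,267,0,0,-1],[-15,267,0,0,-1],[-15,267,0,0,-1],[-15,267,40,0,-1]]]}}

```text
t: 25.92
eef_pos: [443.5, -277.0, 83.9]
tcp_rot: [3.135, -0.008, -0.001]
ft_force: [1.2, -0.5, -0.8]
opening: 0.374
grip_force: 30.0
```

Request:
{"op": "step_arm", "data": {"plan": [[[0,0,5,0,-1],[0,0,5,0,-1],[0,0,5,0,-1]]]}}

```text
t: 26.17
eef_pos: [441.2, -270.5, 75.2]
tcp_rot: [-3.141, 0.001, 0.003]
ft_force: [-0.5, 0.3, -0.2]
opening: 0.379
grip_force: 30.0
```

Run:
```python
from h import *
go([440.2,-271.6,44],0); im=snap('wrist','w11')
print(proj('w11',[[440,-271.6,39],[468,-271.6,39],[472,-271.6,28],[484,-271.6,28]]).round(1))
h=cv2.cvtColor(im,cv2.COLOR_BGR2HSV)
for u in (278,):print('col',[tuple(int(k) for k in x) for x in h[150:262:2,u]])
for n in ('side','scene'):
    f='f2_'+n; im=snap(n,f); h=cv2.cvtColor(im,cv2.COLOR_BGR2HSV); c=proj(f,[660,-146,14])[0].astype(int); print(n,c)
    for y in range(c[1]-22,c[1]+24,2): print(''.join('R' if (h[y,x,0]<8 or h[y,x,0]>172) and h[y,x,1]>120 else ('#' if h[y,x,2]<100 else ('+' if h[y,x,1]<40 else '?')) for x in range(c[0]-32,c[0]+32)))
```

```text
at [ 441.2 -270.5   75.2] yaw 0.003 tool shift [-1.   1.2 31.2] turn deg 0.2
[[278.9 240.6]
 [279.1 197.2]
 [279.1 187.7]
 [279.1 169. ]]
col [(30, 25, 213), (30, 20, 213), (32, 23, 213), (29, 26, 212), (29, 26, 212), (30, 25, 212), (32, 24, 213), (32, 23, 213), (30, 25, 203), (67, 68, 49), (71, 87, 47), (73, 107, 114), (72, 107, 133), (72, 107, 131), (73, 109, 129), (72, 105, 126), (71, 104, 123), (72, 102, 122), (71, 102, 112), (105, 5, 203), (105, 2, 214), (105, 2, 214), (120, 3, 97), (0, 38, 20), (30, 22, 23), (30, 18, 43), (23, 24, 43), (20, 18, 43), (20, 20, 38), (23, 33, 31), (30, 19, 27), (30, 19, 27), (10, 28, 27), (0, 18, 29), (30, 9, 27), (20, 27, 28), (26, 20, 89), (27, 18, 144), (27, 18, 143), (18, 63, 89), (19, 151, 66), (19, 154, 68), (20, 155, 66), (19, 155, 64), (19, 166, 80), (19, 168, 138), (20, 172, 151), (20, 170, 150), (19, 170, 144), (20, 170, 138), (19, 169, 134), (20, 170, 129), (19, 158, 100), (30, 13, 19), (90, 23, 22), (30, 19, 27)]
side [234 168]
++++++++++++++++++++++++++++++++++++++++++++++++++++++++++++++++
+++++++++++++++++++++++++++++++++++++++++++++
[... 2195 characters left out ...]
RRRRRR?+++++??RRRRRR???+++++##RRRRRRRRRRR?++++++++
++++++++??RRRRRRRRRRR?++++++++++++++++++####RRRRRRRRR?++++++++++
+++++++??RRRRRRRRRRRRR###+++++++++++######?RRRRRRRR?++++++++++++
++++++++++??RRRRRRRRRRR?################?RRRRRRR??++++++++++++++
+++++++++++++??RRRRRRRRRRR?#########?RRRRRRRRRR?++++++++++++++++
+++++++++++++++++?RRRRRRRRRRRRRRRRRRRRRRRRRRR?++++++++++++++++++
++++++++++++++++++++?RRRRRRRRRRRRRRRRRRRRRR?++++++++++++++++++++
+++++++++++++++++++++++??RRRRRRRRRRRRRRRR?++++++++++++++++++++++
++++++++++++++++++++++++++??RRRRRRRRRRR?++++++++++++++++++++++++
+++++++++++++++++++++++++++++??RRRRR??++++++++++++++++++++++++++
+++++++++++++++++++++++++++++++++???++++++++++++++++++++++++++++
```

The flange sits centred in the tray, and the seal's front edge is where expected. I lower the gland.

Request:
{"op": "step_arm", "data": {"plan": [[[-1,1,18,0,-1],[-1,1,26,0,-1],[-1,1,29,0,-1],[-1,1,30,0,-1],[-1,1,30,0,-1],[-1,1,30,0,-1]]]}}

```text
t: 26.82
eef_pos: [440.6, -272.3, 45.6]
tcp_rot: [3.141, -0.0, 0.003]
ft_force: [-0.3, 1.1, -2.0]
opening: 0.375
grip_force: 30.0
```

Request:
{"op": "step_arm", "data": {"plan": [[[0,0,1,0,-1],[0,0,1,0,-1],[0,0,1,0,-1]]]}}

```text
t: 27.07
eef_pos: [440.5, -272.3, 44.3]
tcp_rot: [3.141, -0.0, 0.003]
ft_force: [0.3, 0.1, -1.1]
opening: 0.379
grip_force: 30.0
```

Request:
{"op": "step_arm", "data": {"plan": [[[0,0,1,0,-1],[0,0,1,0,-1],[0,0,1,0,-1]]]}}

```text
t: 27.32
eef_pos: [440.5, -272.3, 43.6]
tcp_rot: [3.141, -0.001, 0.003]
ft_force: [-1.0, 0.5, 7.3]
opening: 0.376
grip_force: 30.0
```

Request:
{"op": "step_arm", "data": {"plan": [[[0,0,0,0,-0.2],[0,0,0,0,0],[0,0,0,0,0.4],[0,0,0,0,0.4],[0,0,0,0,0.4],[0,0,-25,0,0.4],[0,0,-55,0,0.4],[0,0,-85,0,0.4]]]}}

```text
t: 27.98
eef_pos: [440.0, -272.0, 128.6]
tcp_rot: [-3.14, 0.001, 0.003]
ft_force: [-0.0, 0.2, 0.5]
opening: 0.698
grip_force: 0.0
```

Request:
{"op": "step_arm", "data": {"plan": [[[0,0,0,0,0.4],[0,0,0,0,0.4],[0,0,0,0,0.4]]]}}

```text
t: 28.23
eef_pos: [440.1, -272.1, 127.6]
tcp_rot: [-3.141, 0.0, 0.003]
ft_force: [0.4, -0.3, -0.4]
opening: 0.702
grip_force: 0.0
```

Run:
```python
from h import *
im=snap('wrist','w12'); h=cv2.cvtColor(im,cv2.COLOR_BGR2HSV); c=proj('w12',[440,-271.7,39])[0].astype(int); print(c)
for y in range(c[1]-80,c[1]+64,4): print(''.join('G' if 55<h[y,x,0]<90 and h[y,x,1]>60 else ('Y' if 12<h[y,x,0]<32 and h[y,x,1]>110 else ('#' if h[y,x,2]<60 else '.')) for x in range(c[0]-80,c[0]+80,2)))
m=cv2.inRange(h,(12,110,40),(32,255,255)); m2=m*0; m2[c[1]-45:c[1]+45,c[0]-40:c[0]+40]=255; ys,xs=np.where(m&m2); print('gland',cv2.minEnclosingCircle(ray('w12',np.c_[xs,ys],59)[:,:2].astype(np.float32)))
f='d_side'; im=snap('side',f); h=cv2.cvtColor(im,cv2.COLOR_BGR2HSV); c=proj(f,[662.5,151,10])[0].astype(int)
for y in range(c[1]-20,c[1]+20): print(''.join(('B' if h[y,x,2]>110 else 'b') if 100<h[y,x,0]<130 and h[y,x,1]>100 else '.' for x in range(c[0]-24,c[0]+24)))
```

```text
[276 218]
................................................................................
...............................YYY..............................................
..........................YYYYYYYYY.............................................
.....................YYYYYYYYYYYYYYY............................................
......................YYYYYYYYYYYYYYY...........................................
.......................YYYYYYYYYYYYYY...........................................
.......................YYYYYYYYYYYYY.GGGGGGGGGG.................................
........................YYYYYYGGGGGGGGGGGGGGGGGGGGGG............................
..........................GGGGGGGGGGGGGGGGGGGGGGGGGGGGG.........................
.......................GGGGGGGGGGGGGGGGGGGGGGGGGGGGGGGGGGG......................
.....................GGGGGGGGGGG.................GGGGGGGGGGG....................
...................GGGGGGGGG.........########........GGGGGGGG...................
..................GGGGGGGG......#################......GGGGGGGG.................
.................GGGGGGG.....########
[... 3154 characters left out ...]
bbBBBb........
...........BBBBBBBBbbbbbbbbbbbbbbbbBBBb.........
............BBBBBBBBbbbbbbbbbbbbbbBBBb..........
............BBBBBBBBBbbbbbbbbbbbBBBBbb..........
.............BBBBBBBBBBBbbbbbbBBBBBbb...........
..............BBBBBBBBBBBBBBBBBBBbb.............
...............BBBBBBBBBBBBBBBBBbb..............
................bbBBBBBBBBBBBbbb................
...................bbbbbbbbb....................
................................................
................................................
................................................
................................................
................................................
................................................
```

The gland sits centred on the seal inside the recess, and the wheel and flange lie in place, so I hand the job in.

```bash
python3 -c "
from cell import env
print(env.job_done())"
```

```text
the job is handed in; nothing more can be done
None
```

I handed the job in after about 28 s of robot time: by my last camera checks, the seal is in the smaller green body with the gland centred on it, the handwheel is in the dish and the flange in the tray. The hand-in gave no verdict.

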